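# Set the telescoping card stop of a blister-packing bench

## Robot

A 6-joint arm with a two-finger parallel gripper is mounted at the origin on the work surface. World frame = base frame: x ahead of the robot, y to its left, z up, the work surface at z = 0. Lengths are in m, angles in rad, forces in N, time in s.
With the tool pointing down it reaches from about 0.325 to 0.775 m from the base axis. Payload 9.3 kg.
Tool frame: the origin (TCP) lies between the finger pads, 19 mm behind the fingertips; this is the grasp point; z points along the fingers, y is the line along which they close (so a half turn about z gives the same grasp; the last joint's range is limited). The gripper opens to 85 mm and grips with 20 to 120 N. Pads are 22 mm wide; open, the fingers measure 114 mm over their backs; the gripper's body (76 mm by 85 mm) begins 54 mm behind the grasp point. The pads swing forward as they close: fully open they stand 13 mm farther back than shut.
Start: joints at [0.963, 0.259, 0.021, 1.334, 0, 1.418], TCP at [0.242, 0.494, 0.25] pointing down, gripper open.
Joint ranges: [-3.04, 3.04], [-0.91, 1.82], [-1.04, 1.36], [-1.92, 1.95], [-1.52, 1.45], [-3.14, 3.14]. Speed limits (rad/s): [2.22, 2.22, 2.79, 3.14, 3.14, 3.14].

## Interface

Orientations are given as a rotation vector (axis times angle).
In Python, from workcell import get_obs, snapshot, camera_params, job_done, silhouettes gives the robot as it stands.
- The arm moves only by the shell command python3 -m jog 'ROWS' [OPENING] [FORCE]. ROWS is a JSON object of lists of equal length, an entry for each row: "linear": the shift along the tool's x, y, z in m, a list of three; "twist": the turn, a rotation vector about the tool's x, y, z in degrees, a list of three. A call has exactly 10 rows; each row shifts and turns the commanded pose from where the row before left it, along the tool's axes as they then stand; what a row does not reach is not made up. A row lasts 1/10 s, in which the tool goes at most 50 mm and 8.59 degrees, less where a joint would pass 70% of its speed; a pose out of reach is approached as far as the arm can. A call with a gripper value outside its range is refused whole. OPENING is the opening, from 0 (shut) to 1 (fully open), set as the call begins (- or left out, the last holds). The fingers move at their own pace and stop on an object; FORCE is the grip in N (left out, the last holds). Time passes only in rows, so rows that do not move let the fingers close, or fill a call up. It gives the time, the measured TCP pose, the force, the opening and the grip force at its end, in the units of the state.
- get_obs(): the state, without advancing time (a new reading comes with each control period).
- snapshot(name): name is "side" or "top" or "wrist"; returns (picture, depth): 420x560x3 uint8, red, green, blue; 420x560 float32, m along the optical axis (not along the pixel's ray), 0 where there is no reading.
- camera_params(name): a dict with "mtx" (3x3 intrinsics, pixels), "extrinsics" (4x4, takes a point from world to camera coordinates). Camera axes: x right, y down, z forward; pixel columns grow to the right and rows downward; lengths in m; the calibration is good to about 2 mm. A picture is of the moment at which its call begins: read the wrist's pose just before it. camera_params takes no time and is no camera call; for the wrist camera it gives the pose at the moment of the call.
- job_done(): hands the job in; it is judged then, once.
Trained networks look in the newest picture that a camera, given by its name, has taken for a name from the list of things; names that differ only in an ending like _2 or _b are one class to them, and where a whole thing is asked for, a point or a joint stands for the part that bears it (a point fixed in the world has none). Each returns a list of dicts, best first, with "score" (0 to 1); they miss things now and then, are a little off and sometimes report something else, mostly with a low value. They report only what shows in the picture. A call takes as long as a camera call.
- silhouettes(camera, thing): "mask" (420x560 bool, what is visible of it) and "xy" ([column, row] in pixels, amid what is visible of it).
The state is a dict: "t": time; "joints": joint angles; "dq": joint speeds; "effort": joint torques, N m; "ee_pos": TCP position; "eef_rot": TCP orientation; "wrist_force": force on the tool from outside, world axes, zero at the start; "wrist_torque": the same for the moment, N m; "width": finger opening in m; "grip_force": force on a finger pad.
Only numpy, scipy, OpenCV 4.12 (cv2) and the standard library are available. Lean on these libraries where they do the work, as an engineer would, in place of code of your own. Each camera call takes 0.05 s, during which the arm holds its last target. There are 200 camera calls.

## Task

Set the card stop of the packing gauge: press the lock button on the sleeve all the way down so that the telescoping arm springs free, then take the arm by its upright grip post and pull it out along the scale until its pointer lines up with the tip of the marker clip. The arm is sprung and goes back if let go, so finish while still holding the post with the fingers, the pointer steady at the clip. Do not shift the clip, and leave the two blister packs and the toy tray where they are.

Things in the scene. Friction and masses are not known exactly. Their poses are not given: they have to be found in the camera images.
- gauge: stop gauge fixed to the table: dark steel base plate (x -150 to 290, y -77 to 53, 10 mm thick), square aluminium sleeve (x -140 to 60, 36 mm wide, axis y = 0, top z = 68), beside it a ticked rule (x 65 to 285, y -61 to -29, top z = 50), all in mm of its frame. Origin on the table under the sleeve; z up; the arm slides out to +x, which points to world +y within 0.3 rad
- lock_button (a joint): travel of the lock button in m: 0 up (arm locked), 0.007 fully down. Sprung, 1.5 N at first and 5 N fully down. The arm is freed at 5.5 mm; it then springs out about 13 mm, and the button stays down by itself (about 5.5 mm) as long as the arm is out
- button_top (a point): centre of the top face of the lock button, a black upright cylinder 24 mm in diameter in a round grey collar on top of the sleeve, at x = 20 mm, y = 0, z = 86 mm of the gauge; it is pressed straight down and stays 5 mm above the collar when fully down
- stop_arm: the telescoping arm: steel bar 20 mm wide, 16 mm thick, top at z = 58 mm, with its grip, an upright black rubber cylinder 22 mm in diameter, 46 mm tall (top z = 104), on the outer end. Origin at the centre of the post's foot: x = 115 mm + travel, y = 0 of the gauge. Travel 0 locked to 150 mm; freed, a spring sets it to 10-16 mm, and farther out pulls it back with 60 N/m (7 N at 130 mm)
- post_mid (a point): point on the axis of the grip post at gauge z = 88 mm (16 mm below the post's top): a good height for the TCP, pinching from above; the fingertips then pass above sleeve, rule and clip
- pointer (a point): tip of the pointer, a dark steel pointed tongue, 3 mm thick, that sticks out sideways (gauge -y) from the arm just above the rule, at x = 115 mm + arm travel (level with the post axis), y = -45 mm, z = 54.5 mm of the gauge
- mark (a point): tip of the marker clip, a dark steel pointed block 16 x 20 x 10 mm on the rule's outer edge (top z = 60 mm), pointing at the arm: y = -45 mm, z = 54.5 mm, x = 185 to 245 mm of the gauge (arm travel 70 to 130 mm). The pointer meets it tip to tip when set. The clip slides along the rule if pushed with 10 N
- pack_a: bystander: blister pack with a grey toy, card 110 x 85 x 4 mm with a clear bubble up to 26 mm high, lying loose; origin under the card's centre
- pack_b: bystander: the same kind of blister pack with a green toy; origin under the card's centre
- toy_tray: bystander: open blue tray of small toys, 320 x 200 x 60 mm, loose, on the table to the robot's left, past the outer end of the rule; origin under its centre

How it is judged:
By the outcome, as a careful person would: the job done as asked, in the order asked, and still so for the second after the job is handed in, while the arm keeps its last pose, push and grip.
It also fails if it takes over 38 s, if anything falls off the work surface, if the arm or the gripper's body presses on something with over 40 N, if the wrist force passes 120 N, or if a joint passes its speed limit or range.

## Working session

There is one attempt and no reset: what is moved stays moved. The work goes in short steps, Python scripts to look and compute and a shell command to move; the robot and the scene stay as the last step left them, time stands still between calls to the robot, and variables do not carry over. Pictures are saved under pics/ and viewed, at most 10 in all, crops included, and the job is handed in when it is done.

```bash
mkdir -p pics; cat > h.py <<'E'
import numpy as np, cv2
from workcell import *
def look(n,save=None):
    C=camera_params(n); p,d=snapshot(n)
    if save: cv2.imwrite('pics/'+save,p[:,:,::-1])
    return C,p,d
def w(C,uv,z):  # depth z along axis, arrays
    uv=np.atleast_2d(uv).astype(float); K=np.array(C['mtx']);T=np.linalg.inv(np.array(C['extrinsics']))
    r=np.c_[uv,np.ones(len(uv))]@np.linalg.inv(K).T*np.reshape(z,(-1,1))
    return r@T[:3,:3].T+T[:3,3]
def onplane(C,uv,h):
    T=np.linalg.inv(np.array(C['extrinsics'])); o=T[:3,3]; p=w(C,uv,1.0)
    return o+(p-o)*((h-o[2])/(p-o)[:,2:3])
def proj(C,P):
    P=np.atleast_2d(P);E=np.array(C['extrinsics']);q=(P@E[:3,:3].T+E[:3,3])@np.array(C['mtx']).T
    return q[:,:2]/q[:,2:]
def cloud(C,d,mask):
    v,u=np.nonzero(mask&(d>0)); return w(C,np.c_[u,v],d[v,u])
E
python3 - <<'E'
from h import *
np.set_printoptions(precision=4,suppress=True)
o=get_obs();print(o['t'],o['ee_pos'],o['eef_rot'],o['wrist_force'])
for n in ['top','side']:
    C,p,d=look(n,n+'0.png')
    print(n,np.linalg.inv(C['extrinsics'])[:3,3])
    for t in ['gauge','button_top','stop_arm','pointer','mark']:
        for s in silhouettes(n,t)[:2]:
            P=cloud(C,d,s['mask'])
            print(t,round(s['score'],2),s['xy'],s['mask'].sum(),np.median(P,0) if len(P) else '',P.max(0)if len(P) else '')
E
```

```text
0.0 [0.2415 0.4939 0.2494] [-0.7081 -3.0602  0.002 ] [-0.3768 -0.6024 -0.8779]
top [0.2152 0.0344 1.5925]
gauge 0.94 [290.2, 194.4] 6083 [0.5409 0.0242 0.0119] [0.6216 0.2457 0.1131]
button_top 0.55 [307.9, 190.9] 37 [ 0.5392 -0.0255  0.0849] [ 0.5485 -0.0167  0.0908]
stop_arm 0.74 [277.2, 190.4] 251 [0.5376 0.0612 0.0582] [0.5779 0.087  0.1131]
pointer 0.47 [277.5, 189.2] 203 [0.5371 0.0589 0.0601] [0.5777 0.0824 0.1131]
side [-0.0579 -0.4962  0.984 ]
gauge 0.62 [308.5, 228.8] 6655 [ 0.5312 -0.0067  0.0111] [0.6388 0.2436 0.1062]
stop_arm 0.74 [292.8, 206.3] 294 [0.5348 0.0597 0.0593] [0.5855 0.0886 0.1062]
stop_arm 0.24 [461.1, 317.9] 1709 [ 0.604  -0.4268  0.0046] [ 0.6786 -0.357   0.0302]
pointer 0.82 [291.8, 202.9] 319 [0.5352 0.0596 0.059 ] [0.5864 0.0886 0.1062]
```

View pics/top0.png

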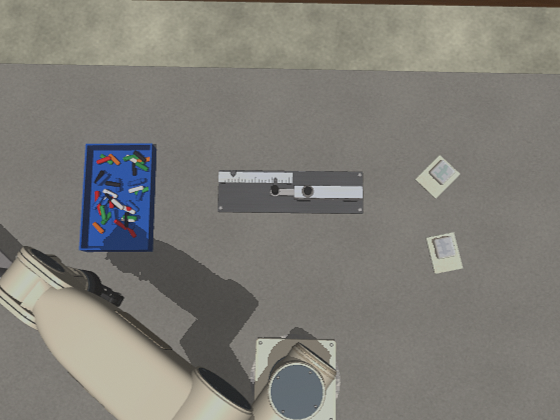

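```bash
python3 - <<'E'
from h import *
np.set_printoptions(precision=4,suppress=True)
C,p,d=look('top')
g=silhouettes('top','gauge')[0]['mask']
P=cloud(C,d,g); b=P[P[:,2]<0.02]
print(cv2.minAreaRect((P[:,:2]*1000).astype(np.float32)))
# sleeve: top points z ~0.068
s=P[abs(P[:,2]-.068)<.006]; print(len(s),cv2.minAreaRect((s[:,:2]*1000).astype(np.float32)))
t=P[P[:,2]>.095]; print('post',len(t),t.mean(0))
t=P[(P[:,2]>.075)&(P[:,2]<.095)]; print('btn',len(t),t.mean(0))
crop=p[140:250,230:370,::-1]
cv2.imwrite('pics/topc.png',cv2.resize(crop,None,fx=5.4,fy=5.4,interpolation=cv2.INTER_CUBIC))
C=camera_params('wrist');print(C['extrinsics'],np.array(C['mtx']))
E
```

```text
((551.4874267578125, 25.940093994140625), (132.71795654296875, 438.00616455078125), 0.6700072288513184)
725 ((547.9229125976562, 10.048782348632812), (391.5344543457031, 60.801300048828125), 84.27284240722656)
post 45 [0.538  0.07   0.1025]
btn 101 [ 0.5373 -0.0238  0.0821]
[[ 0.4405  0.8978  0.0001 -0.5492]
 [ 0.8482 -0.4162  0.3278 -0.0417]
 [ 0.2943 -0.1442 -0.9448  0.3819]
 [ 0.      0.      0.      1.    ]] [[378.359    0.     285.6676]
 [  0.     378.359  210.4636]
 [  0.       0.       1.    ]]
```

The top view shows the gauge running nearly along world y, with the post at (275,190), the button at (307,190) and the clip near (233,173). The tray is to the left and the packs are to the right, both clear of the gauge. Next I'll move above the gauge with the fingers shut.

```bash
python3 -m jog '{"linear":[[0,0,0],[0,0,0],[0,0,0],[0,0,0],[-0.027,-0.04,0],[-0.027,-0.04,0],[-0.027,-0.04,0],[-0.027,-0.04,0],[-0.027,-0.04,0],[-0.027,-0.04,0]],"twist":[[0,0,-6.5],[0,0,-6.5],[0,0,-6.5],[0,0,-6.5],[0,0,0],[0,0,0],[0,0,0],[0,0,0],[0,0,0],[0,0,0]]}' 0 40
python3 -m jog '{"linear":[[-0.027,-0.03,0.008],[-0.027,-0.03,0.008],[-0.027,-0.03,0.008],[-0.027,-0.03,0.008],[-0.026,-0.03,0.008],[0,-0.02,0.01],[0,0,0],[0,0,0],[0,0,0],[0,0,0]],"twist":[[0,0,0],[0,0,0],[0,0,0],[0,0,0],[0,0,0],[0,0,0],[0,0,0],[0,0,0],[0,0,0],[0,0,0]]}'
python3 - <<'E'
from h import *
np.set_printoptions(precision=4,suppress=True)
C,p,d=look('wrist','w0.png')
for t in ['button_top','stop_arm','pointer','mark','gauge']:
    for s in silhouettes('wrist',t)[:2]:
        P=cloud(C,d,s['mask']); print(t,round(s['score'],2),s['xy'],s['mask'].sum(),np.median(P,0) if len(P) else '')
E
```

```text
t: 1.7
ee_pos: [0.4041, 0.2522, 0.2502]
eef_rot: [0.001, 3.141, 0.0]
wrist_force: [0.4, 1.2, -0.1]
width: 0.0003
grip_force: 0.0
t: 2.7
ee_pos: [0.5371, 0.0848, 0.2007]
eef_rot: [-0.001, 3.14, 0.0]
wrist_force: [-0.1, 0.5, 0.1]
width: -0.0002
grip_force: 0.0
pointer 0.78 [252.9, 205.4] 3982 [0.5353 0.0616 0.0593]
mark 0.86 [427.7, 269.5] 432 [0.5915 0.1947 0.0603]
gauge 0.63 [240.3, 197.0] 69610 [0.5353 0.0488 0.0112]
```

View pics/w0.png

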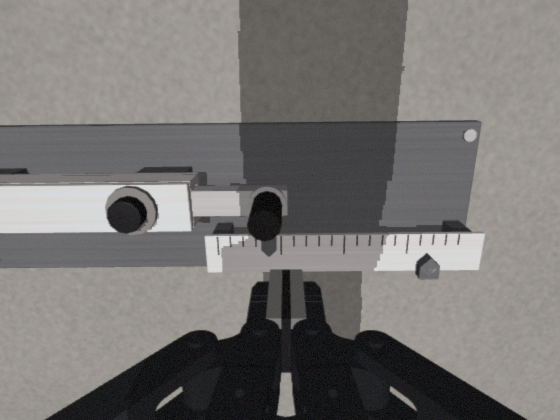

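The wrist view shows the clip tip at about (429,255), the pointer tip at (269,255), the button top at (127,215) and the post top at (265,222). I'll measure these precisely.

```bash
python3 - <<'E'
from h import *
np.set_printoptions(precision=4,suppress=True)
C,p,d=look('wrist')
print('tips',onplane(C,[[269,255],[429,254]],.0545),'btn',onplane(C,[127,215],.086),'post',onplane(C,[265,222],.104))
v,u=np.mgrid[0:420,0:560]; P=cloud(C,d,(v<285)); 
def sel(z,t,b): 
    return P[(abs(P[:,2]-z)<t)&(P[:,0]>b[0])&(P[:,0]<b[1])&(P[:,1]>b[2])&(P[:,1]<b[3])]
base=sel(.01,.003,(.4,.7,-.3,.4)); e=base[base[:,1].argsort()]
# far/near edges of base by y-bins
for nm,q in (('base',base),('rule',sel(.05,.0025,(.54,.63,0,.3))),('sleeve',sel(.068,.003,(.5,.57,-.1,.02)))):
    ys=np.arange(q[:,1].min()+.01,q[:,1].max()-.01,.004)
    E=np.array([[y,np.percentile(s[:,0],1),np.percentile(s[:,0],99)] for y in ys if len(s:=q[abs(q[:,1]-y)<.002])>8])
    print(nm,len(q),q.min(0),q.max(0),np.polyfit(E[:,0],E[:,1],1),np.polyfit(E[:,0],E[:,2],1))
im=cv2.resize(p[185:285,200:480,::-1],None,fx=2.85,fy=2.85,interpolation=cv2.INTER_CUBIC)
im=np.clip(im.astype(float)*1.8+30,0,255).astype(np.uint8)
cv2.imwrite('pics/w0c.png',im)
E
```

```text
tips [[0.5827 0.0703 0.0545]
 [0.5821 0.1963 0.0545]] btn [[ 0.5377 -0.0228  0.086 ]] post [[0.536  0.0706 0.104 ]]
base 42909 [ 0.4842 -0.1816  0.007 ] [0.6181 0.245  0.013 ] [-0.0553  0.4915] [-0.138   0.5976]
rule 9752 [0.5516 0.0148 0.0475] [0.6018 0.2405 0.0525] [-0.0223  0.5706] [-0.0229  0.6006]
sleeve 5825 [ 0.5209 -0.1     0.065 ] [0.5581 0.0152 0.071 ] [-0.0121  0.5211] [-0.1308  0.5449]
```

View pics/w0c.png

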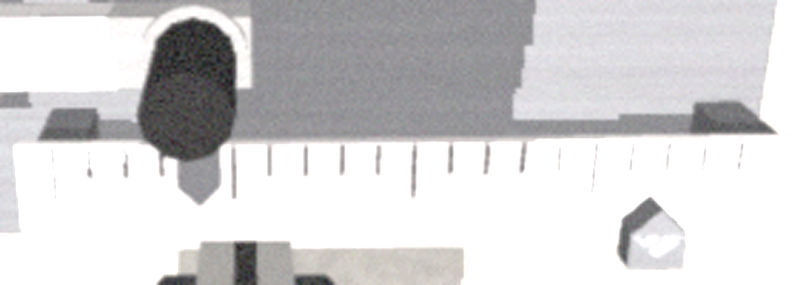

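The crop puts the pointer tip at full-picture (270,256) and the clip tip at about (429,255). The gauge yaw is about 90+1°. I'll go above the button and probe down.

```bash
python3 -m jog '{"linear":[[0,-0.036,0.005],[0,-0.036,0.01],[0,-0.036,0.015],[0,0,0.02],[0,0,0.02],[0,0,0.004],[0,0,0.004],[0,0,0.003],[0,0,0.002],[0,0,0]],"twist":[[0,0,0],[0,0,0],[0,0,0],[0,0,0],[0,0,0],[0,0,0],[0,0,0],[0,0,0],[0,0,0],[0,0,0]]}'
python3 - <<'E'
from h import *
C,p,d=look('side','s1.png')
u,v=proj(C,[.5375,-.023,.086])[0];print(u,v)
u,v=int(u),int(v);cv2.imwrite('pics/s1c.png',cv2.resize(p[v-60:v+30,u-60:u+60,::-1],None,fx=6,fy=6,interpolation=cv2.INTER_CUBIC))
E
```

```text
t: 4.05
ee_pos: [0.5373, -0.024, 0.1173]
eef_rot: [0.001, 3.141, -0.0]
wrist_force: [0.5, -0.6, -0.5]
width: 0.0004
grip_force: 0.0
315.57921618485875 218.19218865422226
```

View pics/s1c.png

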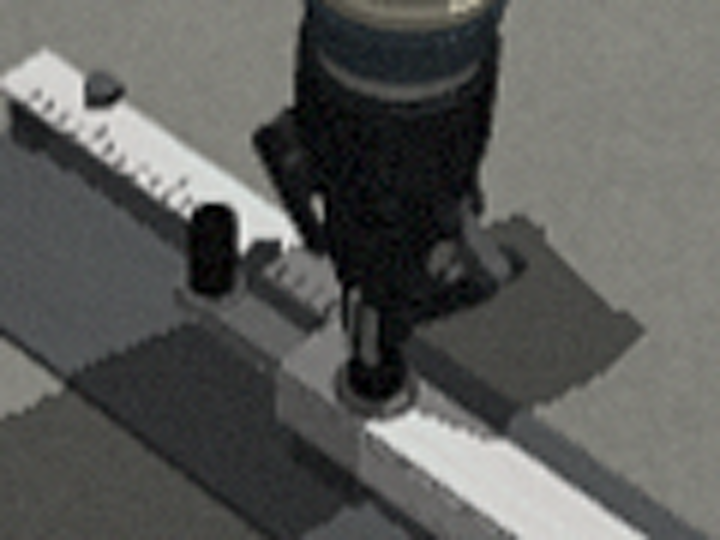

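The side crop shows the closed fingertips centred just above the black button at about (375,360). Now I'll press.

```bash
python3 -m jog '{"linear":[[0,0,0.004],[0,0,0.004],[0,0,0.003],[0,0,0.002],[0,0,0.001],[0,0,0.001],[0,0,0.001],[0,0,0],[0,0,0],[0,0,0]],"twist":[[0,0,0],[0,0,0],[0,0,0],[0,0,0],[0,0,0],[0,0,0],[0,0,0],[0,0,0],[0,0,0],[0,0,0]]}'
```

```text
t: 5.1
ee_pos: [0.537, -0.0242, 0.101]
eef_rot: [-0.002, -3.141, -0.0]
wrist_force: [-2.1, 0.7, 2.7]
width: 0.0001
grip_force: 1.4
```

```bash
python3 -m jog '{"linear":[[0,0,0.001],[0,0,0.001],[0,0,0.001],[0,0,0.0005],[0,0,0.0005],[0,0,0],[0,0,0],[0,0,0],[0,0,0],[0,0,0]],"twist":[[0,0,0],[0,0,0],[0,0,0],[0,0,0],[0,0,0],[0,0,0],[0,0,0],[0,0,0],[0,0,0],[0,0,0]]}'
```

```text
t: 6.1
ee_pos: [0.5371, -0.0242, 0.0977]
eef_rot: [0.002, 3.141, -0.0]
wrist_force: [-4.8, 0.6, 11.5]
width: 0.0001
grip_force: 5.8
```

The force of 11.5 N against a 5 N spring means the button has bottomed. I'll lift, open, and look over the post.

```bash
python3 -m jog '{"linear":[[0,0,-0.005],[0,0,-0.02],[0,0,-0.03],[0,0,-0.03],[0,0.028,-0.01],[0,0.03,-0.005],[0,0.03,0],[0,0.022,0],[0,0,0],[0,0,0]],"twist":[[0,0,0],[0,0,0],[0,0,0],[0,0,0],[0,0,0],[0,0,0],[0,0,0],[0,0,0.5],[0,0,-1.5],[0,0,0]]}' 0.75 
python3 - <<'E'
from h import *
np.set_printoptions(precision=4,suppress=True)
o=get_obs();print(o['ee_pos'],o['eef_rot'])
C,p,d=look('wrist','w1.png')
for t in ['pointer','mark']:
    for s in silhouettes('wrist',t)[:1]:
        P=cloud(C,d,s['mask']); print(t,round(s['score'],2),s['xy'])
        if t=='mark':
            q=P[P[:,2]>.057];print(len(q),np.median(q,0),q.min(0),q.max(0)); q=q[q[:,0].argsort()];print('tip',q[:12].mean(0))
        else:
            q=P[P[:,2]>.1];print('posttop',len(q),q.mean(0),(q.min(0)+q.max(0))/2)
            q=P[(abs(P[:,2]-.056)<.003)&(P[:,0]>.553)&(P[:,0]<.6)];q=q[q[:,0].argsort()];print('ptr',len(q),np.median(q,0),q[-12:].mean(0))
im=cv2.resize(p[185:285,200:480,::-1],None,fx=2.85,fy=2.85,interpolation=cv2.INTER_CUBIC)
cv2.imwrite('pics/w1c.png',np.clip(im.astype(float)*1.5+20,0,255).astype(np.uint8))
E
```

```text
t: 7.1
ee_pos: [0.5373, 0.086, 0.1968]
eef_rot: [-0.03, 3.141, -0.0]
wrist_force: [0.2, -0.5, -0.4]
width: 0.0641
grip_force: 0.0
[0.5373 0.086  0.1968] [-0.0295  3.1414 -0.0004]
mark 0.96 [424.5, 273.7]
394 [0.5929 0.1956 0.0605] [0.582  0.1883 0.057 ] [0.6014 0.2049 0.0621]
tip [0.5832 0.1959 0.059 ]
```

View pics/w1c.png

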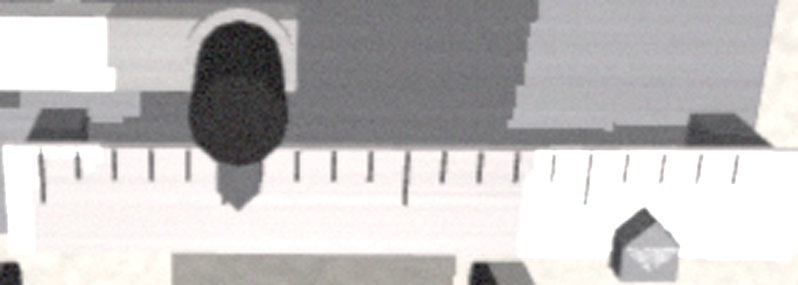

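The arm has sprung out: the pointer tip is at full-picture (283.5,258.3), the clip tip at (426,258) and the post top centre at about (283.5,226.5).

```bash
python3 - <<'E'
from h import *
np.set_printoptions(precision=4,suppress=True)
C=camera_params('wrist'); print(onplane(C,[[283.5,258.3],[426,258.3]],.0545),onplane(C,[426,258.3],.05),onplane(C,[283.5,226.5],.104))
E
```

```text
[[0.5842 0.0834 0.0545]
 [0.5826 0.1946 0.0545]] [[0.5848 0.1965 0.05  ]] [[0.538  0.0831 0.104 ]]
```

```bash
python3 -m jog '{"linear":[[0,-0.0025,0.015],[0,0,0.025],[0,0,0.025],[0,0,0.02],[0,0,0.012],[0,0,0.008],[0,0,0.003],[0,0,0],[0,0,0],[0,0,0]],"twist":[[0,0,0],[0,0,0],[0,0,0],[0,0,0],[0,0,0],[0,0,0],[0,0,0],[0,0,0],[0,0,0],[0,0,0]]}' &&
python3 -m jog '{"linear":[[0,0,0],[0,0,0],[0,0,0],[0,0,0],[0,0,0],[0,0,0],[0,0,0],[0,0,0],[0,0,0],[0,0,0]],"twist":[[0,0,0],[0,0,0],[0,0,0],[0,0,0],[0,0,0],[0,0,0],[0,0,0],[0,0,0],[0,0,0],[0,0,0]]}' 0 60
```

```text
t: 8.25
ee_pos: [0.5376, 0.0833, 0.0897]
eef_rot: [-0.026, 3.14, -0.0]
wrist_force: [0.1, -0.0, -0.5]
width: 0.0642
grip_force: 0.0
t: 9.25
ee_pos: [0.5373, 0.0834, 0.0893]
eef_rot: [-0.026, 3.141, 0.0]
wrist_force: [-2.2, 0.8, 5.9]
width: 0.0205
grip_force: 58.5
```

Held at 20.5 mm wide, which fits the 22 mm rubber post. I'll pull about 100 mm, then look.

```bash
python3 -m jog '{"linear":[[0,0.006,0],[0,0.012,0],[0,0.015,0],[0,0.015,0],[0,0.015,0],[0,0.015,0],[0,0.012,0],[0,0.007,0],[0,0.003,0],[0,0,0]],"twist":[[0,0,0],[0,0,0],[0,0,0],[0,0,0],[0,0,0],[0,0,0],[0,0,0],[0,0,0],[0,0,0],[0,0,0]]}'
python3 - <<'E'
from h import *
np.set_printoptions(precision=4,suppress=True)
C,p,d=look('wrist','w2.png')
for s in silhouettes('wrist','mark')[:1]:
    P=cloud(C,d,s['mask']); print(s['score'],s['xy'],np.median(P,0))
c=proj(C,[[.5828,.1955,.0545]])[0]; print(c)
u,v=int(c[0]),int(c[1]); a,b=max(u-70,0),max(min(v-50,320),0); print(a,b)
cv2.imwrite('pics/w2c.png',np.clip(cv2.resize(p[b:b+100,a:a+140,::-1],None,fx=5.5,fy=5.5,interpolation=cv2.INTER_CUBIC).astype(float)*1.5+20,0,255).astype(np.uint8))
E
```

```text
t: 10.25
ee_pos: [0.5362, 0.183, 0.0893]
eef_rot: [-0.026, 3.14, -0.002]
wrist_force: [1.1, -3.5, 5.0]
width: 0.0206
grip_force: 58.6
0.91 [307.7, 376.8] [0.5927 0.1943 0.0605]
[309.8895 351.8781]
239 301
```

View pics/w2c.png

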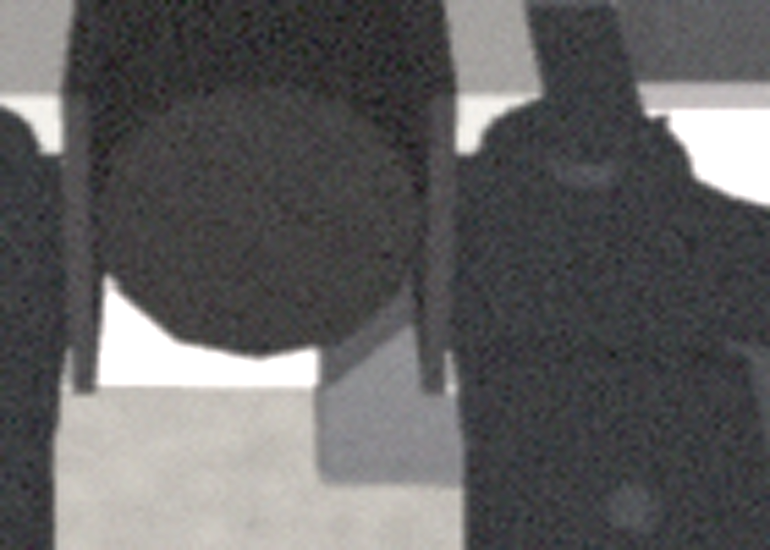

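The crop shows the post between the fingers hiding both tips. The clip's left edge is visible at crop x≈320 and the post top is centred at about x≈262. I'll work from these.

```bash
python3 - <<'E'
from h import *
np.set_printoptions(precision=4,suppress=True)
C=camera_params('wrist')
f=lambda x,y:[239+x/5.5,301+y/5.5]
print('clip top left edge',onplane(C,[f(320,388),f(320,478)],.060),'post',onplane(C,[f(262,220)],.104))
print(get_obs()['ee_pos'])
# clip extents from w0, w1 pics via depth not stored: use stripe edges in saved picture w1 under its pose
s=silhouettes('wrist','mark')[0]['mask']; v,u=np.nonzero(s); print([(r,u[v==r].min(),u[v==r].max()) for r in range(v.min(),v.max()+1,3)])
C,p,d=look('side','s2.png')
c=proj(C,[[.5828,.195,.0545]])[0].astype(int);print(c)
cv2.imwrite('pics/s2c.png',np.clip(cv2.resize(p[c[1]-35:c[1]+35,c[0]-50:c[0]+50,::-1],None,fx=7,fy=7,interpolation=cv2.INTER_CUBIC).astype(float)*1.5+20,0,255).astype(np.uint8))
E
```

```text
clip top left edge [[0.5904 0.189  0.06  ]
 [0.6009 0.1893 0.06  ]] post [[0.5373 0.1828 0.104 ]]
[0.5362 0.183  0.0893]
[(353, np.int64(312), np.int64(312)), (356, np.int64(308), np.int64(313)), (359, np.int64(304), np.int64(313)), (362, np.int64(300), np.int64(314)), (365, np.int64(296), np.int64(314)), (368, np.int64(295), np.int64(314)), (371, np.int64(295), np.int64(315)), (374, np.int64(295), np.int64(321)), (377, np.int64(295), np.int64(321)), (380, np.int64(295), np.int64(322)), (383, np.int64(296), np.int64(322)), (386, np.int64(296), np.int64(322)), (389, np.int64(304), np.int64(306))]
[268 175]
```

View pics/s2c.png

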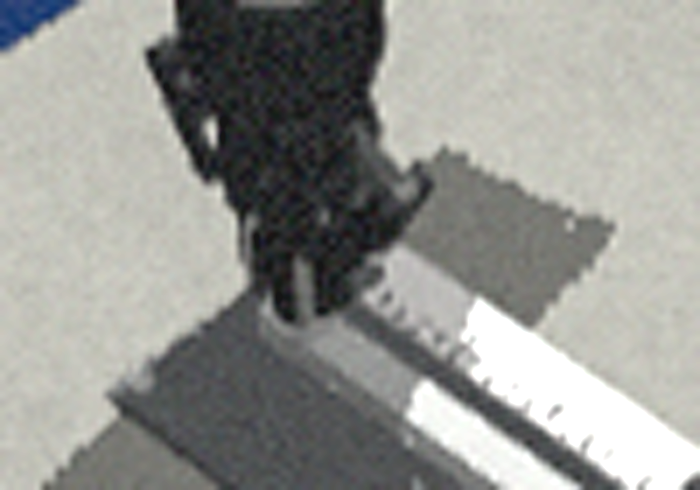

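The side view is occluded by the gripper, so the wrist view stays the reference. My estimate for the mark is y≈0.196–0.197. I'll pull another 12 mm and check how symmetrically the clip sits about the post.

```bash
python3 -m jog '{"linear":[[0,0.004,0],[0,0.004,0],[0,0.003,0],[0,0.001,0],[0,0,0],[0,0,0],[0,0,0],[0,0,0],[0,0,0],[0,0,0]],"twist":[[0,0,0],[0,0,0],[0,0,0],[0,0,0],[0,0,0],[0,0,0],[0,0,0],[0,0,0],[0,0,0],[0,0,0]]}'
python3 - <<'E'
from h import *
np.set_printoptions(precision=4,suppress=True)
C,p,d=look('wrist','w3.png')
for P in [[.598,y,.060] for y in (.187,.189,.197,.205)]: print(proj(C,[P])[0])
print(get_obs()['ee_pos'], C['mtx'][0][2])
s=silhouettes('wrist','mark')
if s:
    m=s[0]['mask']; v,u=np.nonzero(m); print(s[0]['score'],[(r,u[v==r].min(),u[v==r].max()) for r in range(v.min(),v.max()+1,3)])
b,a=300,215
cv2.imwrite('pics/w3c.png',np.clip(cv2.resize(p[b:b+100,a:a+140,::-1],None,fx=5.5,fy=5.5,interpolation=cv2.INTER_CUBIC).astype(float)*1.5+20,0,255).astype(np.uint8))
E
```

```text
t: 11.45
ee_pos: [0.5361, 0.1944, 0.0893]
eef_rot: [-0.024, 3.14, -0.002]
wrist_force: [1.7, -5.5, 6.7]
width: 0.0204
grip_force: 58.7
[270.71   383.3035]
[274.6169 383.3518]
[290.2418 383.5447]
[305.8623 383.7376]
[0.5361 0.1944 0.0893] 285.6676353611353
0.84 [(362, np.int64(302), np.int64(304)), (365, np.int64(291), np.int64(305)), (368, np.int64(276), np.int64(305)), (371, np.int64(276), np.int64(305)), (374, np.int64(276), np.int64(305)), (377, np.int64(276), np.int64(304)), (380, np.int64(276), np.int64(304)), (383, np.int64(276), np.int64(304)), (386, np.int64(276), np.int64(304))]
```

View pics/w3c.png

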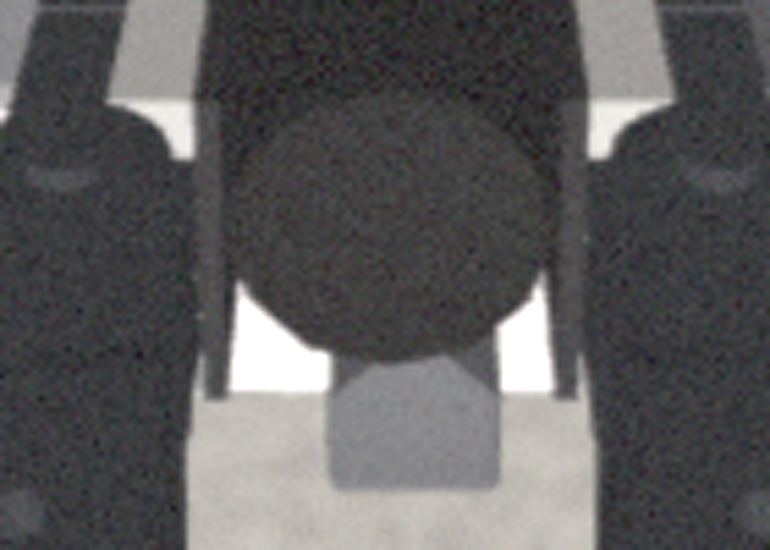

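The crop shows the whole clip at x 328–498 (15.8 mm wide, as it should be), centred at 413. The post is centred at 391, so the pointer is about 2 mm short.

```bash
python3 -m jog '{"linear":[[0,0.001,0],[0,0.001,0],[0,0,0],[0,0,0],[0,0,0],[0,0,0],[0,0,0],[0,0,0],[0,0,0],[0,0,0]],"twist":[[0,0,0],[0,0,0],[0,0,0],[0,0,0],[0,0,0],[0,0,0],[0,0,0],[0,0,0],[0,0,0],[0,0,0]]}'
python3 - <<'E'
from h import *
np.set_printoptions(precision=4,suppress=True)
C,p,d=look('wrist','w4.png')
g=p.astype(int).sum(2)
print(get_obs()['ee_pos'])
# yaw check: rule inner edge rows either side of gripper, table/rule contrast
G=cv2.GaussianBlur(p,(3,3),0).astype(float).sum(2)
print(g[382,265:310])
for r in (330,340,350): print(r,[int(x) for x in G[r,250:325:1]][:75])
c=np.array(C['extrinsics']); 
pts=[[.5365,get_obs()['ee_pos'][1],.104]]; print(proj(C,pts),proj(C,[[.598,.197,.06]]))
b,a=300,215
cv2.imwrite('pics/w4c.png',np.clip(cv2.resize(p[b:b+100,a:a+140,::-1],None,fx=5.5,fy=5.5,interpolation=cv2.INTER_CUBIC).astype(float)*1.5+20,0,255).astype(np.uint8))
E
```

```text
t: 12.55
ee_pos: [0.5361, 0.1962, 0.0893]
eef_rot: [-0.024, 3.14, -0.003]
wrist_force: [2.9, -8.3, 5.9]
width: 0.0208
grip_force: 58.8
[0.5361 0.1962 0.0893]
[315 324 327 326 319 323 252 227 235 232 226 235 232 230 222 239 234 242
 233 235 245 232 241 232 236 235 246 230 227 239 227 227 243 234 230 224
 225 275 332 340 339 336 351 351 343]
330 [113, 117, 115, 115, 105, 83, 70, 66, 68, 75, 87, 92, 88, 89, 91, 88, 83, 87, 92, 94, 89, 90, 91, 88, 89, 92, 95, 94, 90, 88, 91, 96, 99, 95, 89, 91, 95, 97, 91, 86, 92, 96, 95, 97, 96, 97, 100, 95, 87, 90, 92, 88, 90, 93, 96, 94, 92, 93, 91, 90, 86, 82, 74, 66, 63, 66, 79, 99, 109, 116, 120, 115, 104, 97, 92]
340 [94, 110, 122, 127, 112, 88, 81, 82, 84, 85, 85, 80, 79, 83, 88, 93, 92, 90, 90, 92, 92, 85, 82, 90, 94, 94, 95, 90, 88, 93, 93, 90, 93, 95, 94, 92, 95, 98, 93, 86, 87, 87, 85, 88, 93, 89, 87, 87, 86, 91, 92, 91, 88, 88, 96, 102, 97, 91, 93, 96, 96, 95, 92, 92, 87, 81, 87, 105, 117, 118, 113, 100, 84, 79, 80]
350 [109, 121, 122, 121, 119, 103, 83, 86, 107, 110, 97, 93, 97, 97, 94, 91, 84, 79, 83, 89, 89, 90, 93, 97, 96, 92, 86, 87, 91, 87, 89, 94, 92, 87, 82, 83, 87, 86, 86, 84, 82, 82, 83, 85, 88, 91, 91, 90, 86, 88, 89, 90, 91, 87, 86, 91, 95, 93, 86, 83, 87, 110, 166, 200, 155, 97, 92, 112, 123, 123, 114, 94, 78, 78, 82]
[[287.3245 339.5788]] [[286.7432 383.5358]]
```

View pics/w4c.png

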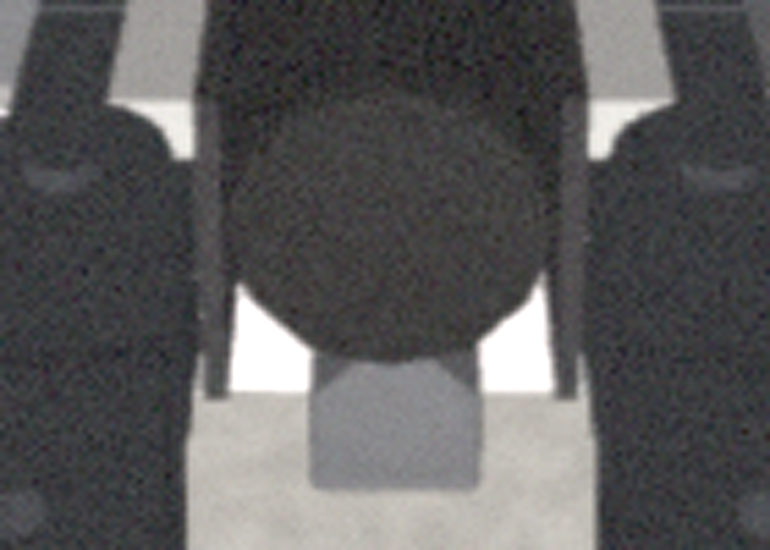

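The clip (x 310–481, centre 395) is now within about 0.4 mm of the post axis (391). The pull of about 8 N fits the spring, and the grip is steady at 59 N. I'll hand in.

```bash
python3 -c "from workcell import job_done; print(job_done())"
```

```text
the job is handed in; nothing more can be done
None
```

I pressed the lock button fully down, pulled the freed arm out, and handed the job in still holding the post, at about 12.6 s. The pointer is within about 0.5 mm of the clip by the wrist-camera measurement; the post hides the tips themselves, so I judged it from the clip's centre and the post axis.

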